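# Clamp the offcut in the hold-down jig

### The arm

A 6-joint arm with a two-finger parallel gripper is mounted at the origin on a cart in front of the work surface, level with it; the furniture and walls round the work are solid. World frame = base frame: x ahead of the robot, y to its left, z up, the work surface at z = 0. Lengths are in mm, angles in rad, forces in N, time in s.
With the tool pointing down it reaches from about 275 to 1000 mm from the base axis. Payload 8.4 kg.
Tool frame: the origin (TCP) lies midway between the tips of the shut fingers; the grasp point (between the pads) lies 19 mm behind it; z points along the fingers, y is the line along which they close (so a half turn about z gives the same grasp; the last joint's range is limited). The gripper opens to 85 mm and grips with 20 to 120 N. Pads are 22 mm wide; open, the fingers measure 114 mm over their backs; the gripper's body (76 mm by 85 mm) begins 54 mm behind the grasp point. The pads swing forward as they close: fully open they stand 13 mm farther back than shut.
Start: joints at [-1.205, 0.353, 1.633, -0, 1.155, -0.002], TCP at [224.726, -583.203, 231.281] pointing down, gripper open.
Joint ranges: [-2.63, 2.63], [-0.92, 2.1], [0.06, 2.66], [-1.3, 4.44], [0, 2.69], [-3.02, 3.02]. Speed limits (rad/s): [2.22, 2.22, 2.79, 3.14, 3.14, 3.14].

### API

Orientations are given as [roll, pitch, yaw] about the fixed x, y, z axes, in that order (R = Rz(yaw) Ry(pitch) Rx(roll)).
In Python, from rig import * gives the robot as it stands.
- The arm moves only by the shell command python3 -m jog 'ROWS' [FORCE]. ROWS is JSON, a list of rows, each an object of numbers: "x", "y", "z": the shift along the tool's x, y, z in cm; "spin": the turn about the tool's z in rad; "grip": the closure, from 0 (fully open) to 1 (shut). In form: [{"x": .., "y": .., "z": .., "spin": .., "grip": ..}, ...]. A call has 1 to 20 rows; each row shifts and turns the commanded pose from where the row before left it, along the tool's axes as they then stand; what a row does not reach is not made up. A row lasts 1/12 s, in which the tool goes at most 41.7 mm and 7.16 degrees, less where a joint would pass 70% of its speed; a pose out of reach is approached as far as the arm can. A call with a gripper value outside its range is refused whole. The fingers move at their own pace and stop on an object; FORCE is the grip in N (left out, the last holds). Time passes only in rows, so rows that do not move let the fingers close. It gives the time, the measured TCP pose, the force, the opening and the grip force at its end, in the units of the state.
- sense(): the state, without advancing time (a new reading comes with each control period).
- grab_frame(name): name is "scene" or "top" or "wrist"; returns a dict with "pixels" (384x512x3 uint8, blue, green, red), "camera_matrix" (3x3 intrinsics, pixels), "k1" (the pictures are not rectified: a ray, as slopes to the right and down, at radius r is drawn at 1 + k1 r^2 times it, then the intrinsics apply), "rvec" (rotation vector, rad) and "tvec" (3), from world to camera coordinates, as OpenCV has them; the wrist camera has in their place "T_tool_cam" (4x4, takes a point from camera to tool coordinates, whose origin is the TCP and whose axes are the flange's). Camera axes: x right, y down, z forward; pixel columns grow to the right and rows downward; lengths in mm; the calibration is good to about 2 mm. A picture is of the moment at which its call begins: read the wrist's pose just before it. There is no depth.
- sign_off(): hands the job in; it is judged then, once.
The state is a dict: "clock": time; "qpos": joint angles; "qvel": joint speeds; "joint_efforts": joint torques, N m; "eef_pos": TCP position; "tcp_rot": TCP orientation; "contact_force": force on the tool from outside, world axes, zero at the start; "wrist_torque": the same for the moment, N m; "opening": opening from 0.0 (shut) to 1.0 (fully open); "grasp_force": force on a finger pad.
Only numpy, scipy, OpenCV 4.12 (cv2) and the standard library are available. Lean on these libraries where they do the work, as an engineer would, in place of code of your own. Each camera call takes 0.05 s, during which the arm holds its last target. There are 200 camera calls.

### The job

Slide the wooden offcut along its channel in the hold-down jig until its end is fully home against the dark end stop. Then screw the brass ring nut down its stud, clockwise seen from above, until you feel the resistance rise as the rubber foot bites on the wood, give it about a quarter turn more and let go: snug, not overtightened. Leave the other things on the table alone.

Things in the scene. Friction and masses are not known exactly. Their poses are not given: they have to be found in the camera images.
- jig: Hold-down jig fixed to the table: plywood base 190 x 155 x 15 mm. Origin: on the axis of its upright threaded stud (20 mm thick, top 145 mm above the table), at table height. x runs along the channel to the end stop (away from the robot, turned up to 0.4 rad), y from the stud to the channel, z up. Channel: centred on y 55 mm, 44 mm wide, floor 15 mm up, open towards the robot.
- stop_face (a point): Middle of the dark wooden end stop's face that looks towards the robot, 35 mm above the table; axes as the jig's. Stop 30 mm high, 64 mm wide; it closes the channel. Channel rails are 14 mm high and run from 124 mm before this face up to it.
- foot_spot (a point): Fixed point on the channel's floor (15 mm up) under the foot, 64 mm before the stop face. Above it a stem with a sprung rubber foot, 26 mm across, hangs from the strap. The stem's length is set anew each time and not measured: the foot clears the wood by 4 to 11 mm at first, so the nut bites after 0.3 to 0.8 turn. From there the clamping force grows about 17 N per rad of nut turn.
- strap_top (a point): Top of the blue steel strap at the stud's axis. The strap (50 mm wide, 12 mm thick, reaching 73 mm from the stud to the channel's side and 53 mm to the other) rides on the stud under the ring nut; a light spring lifts it against the nut and it goes down with it. Axes as the jig's.
- timber: The sawn softwood offcut, 40 x 110 x 40 mm, 0.08 to 0.17 kg, lying in the jig's channel under the foot, its far end 20 to 40 mm short of the stop at first. Origin: centre of its underside; y along its 110 mm length (along the channel, away from the robot), z up. Its top is 55 mm above the table; its near end stands free and can be pushed.
- ring_nut (a joint): Turn of the nut's steel hub in rad, growing clockwise seen from above (down): a turn lowers it 14 mm. 0 to 0.8 at first, up to 11 possible; it stays where left. Running free it takes 0.03 to 0.08 N m; after the bite about 0.011 N m more per newton of clamping force. The brass sleeve one grips is sprung on the hub (0.8 N m per rad): it winds ahead of the hub and springs back on release.
- ring_grip (a point): On the ring nut's axis at the height to grip, 110 to 112 mm above the table at first; goes down with the nut. Round knurled brass sleeve, 50 mm across, 36 mm high (20 mm below to 16 mm above this point), white index mark on its top, round a steel hub; under it a 6 mm collar on the blue strap, whose top is 26 mm below this point. The stud stands up through it. Axes turn with the hub, z up.
- try_square: Try square with brown stock, 197 x 115 x 17 mm, lying to the right of the jig; bystander. Origin: centre of its underside.
- screw_box: Small cardboard box of screws, 55 x 95 x 45 mm, to the left of the jig; bystander. Origin: centre of its underside.
- glue_bottle: White glue bottle with red cap, 58 mm across, 176 mm tall, behind the jig on its right; bystander. Origin: centre of its underside.
Things that resemble listed ones, but are neither listed nor needed, are in the scene too. There is more than one size of the jig; the one meant has the size given above. What is shaped like the timber but orange is not meant.

How it is judged (in metres and radians):
On the way, in this order (a step that is already met when the one before it is completed fails the run):
1. the offcut is home against the end stop, before it is clamped (x of timber in the frame of stop_face above -0.0585 m and angle between the y axis of timber and the x axis of jig, either way round below 0.06 rad and contact force between timber and jig below 25 N), for 0.1 s.
2. the foot clamps the offcut with more than 12 N (24 N summed over foot and base) (contact force between timber and jig above 24 N and value of joint ring_nut above 1.5 rad), for 0.3 s.
At the end, for the whole second after the job is handed in: The offcut lies flat in the channel with its end against the end stop (within 3.5 mm), at rest, and the foot clamps it with 12 to 55 N, that is 24 to 110 N summed over foot and base, both of which belong to the jig (a quarter turn after the bite gives about 26 N clamping force) (all of step 2 and x of timber in the frame of stop_face above -0.0585 m and angle between the y axis of timber and the x axis of jig, either way round below 0.06 rad and angle between timber's own z axis and vertical below 0.05 rad and contact force between timber and jig below 110 N and linear speed of timber below 0.01 m/s); the robot touches nothing.
It fails at once if the clamp is overtightened: more than 80 N of clamping force (160 N summed over foot and base) (contact force between timber and jig above 160 N).
It fails at once if the try square is disturbed (more than 30 mm) (distance of try_square from where it was at the start of the episode above 0.03 m).
It fails at once if the screw box is disturbed (more than 30 mm) (distance of screw_box from where it was at the start of the episode above 0.03 m).
It fails at once if the glue bottle is disturbed (more than 30 mm) (distance of glue_bottle from where it was at the start of the episode above 0.03 m).
It also fails if it takes over 72 s, if anything falls off the work surface, if the arm or the gripper's body presses on something with over 40 N, if the wrist force passes 120 N, or if a joint passes its speed limit or range.

## Working session

There is one attempt and no reset: what is moved stays moved. The work goes in short steps, Python scripts to look and compute and a shell command to move; the robot and the scene stay as the last step left them, time stands still between calls to the robot, and variables do not carry over. Pictures are saved under pics/ and viewed, at most 10 in all, crops included, and the job is handed in when it is done.

```bash
mkdir -p pics; ls; python3 - <<'E'
from rig import *
import cv2
s=sense();print(s)
for n in("scene","top"):
    f=grab_frame(n);cv2.imwrite(f"pics/{n}0.png",cv2.resize(f["pixels"],(800,600),interpolation=cv2.INTER_CUBIC))
    print(n,f["camera_matrix"],f["k1"],f["rvec"],f["tvec"])
f=grab_frame("wrist");print(f["camera_matrix"],f["k1"],f["T_tool_cam"])
E
```

```text
pics
{'clock': 0.0, 'qpos': array([-1.20541094e+00,  3.53607529e-01,  1.63413190e+00, -3.88949379e-05,
        1.15520620e+00, -2.38728205e-03]), 'qvel': array([-0.00037111,  0.00205945, -0.00069408, -0.00026956, -0.00064543,
       -0.00011926]), 'joint_efforts': array([ 1.47404837e-03, -6.05252910e+01, -3.42070484e+01,  9.15629948e-05,
        9.50306043e-03,  4.57051988e-05]), 'eef_pos': array([ 224.53773134, -582.76495446,  230.58800928]), 'tcp_rot': array([-3.14023960e+00,  3.23328271e-05,  3.67788422e-01]), 'contact_force': array([ 0.771332  ,  0.43176648, -0.73952928]), 'wrist_torque': array([0.00956665, 0.00506221, 0.01484635]), 'grasp_force': 0.0, 'opening': 0.9980540713742737}
scene [[494.25923919   0.         261.08742072]
 [  0.         494.25923919 191.05875567]
 [  0.           0.           1.        ]] -0.1503952432282182 [ 0.69914633 -2.61409114  1.1031061 ] [ 504.26909728  260.51699717 1486.93232793]
top [[350.07111568   0.         259.64613666]
 [  0.         350.07111568 193.07559718]
 [  0.           0.           1.        ]] 0.007775302054008963 [ 2.17611639 -2.13273968  0.12579594] [  -3.59854404  559.82398462 1129.79788292]
[[338.33561743   0.         253.34615997]
 [  0.         338.33561743 188.38180014]
 [  0.           0.           1.        ]] -0.07453062589328623 [[-3.99141574e-04 -9.57332112e-01 -2.88989736e-01  7.30813950e+01]
 [ 9.99999310e-01 -7.01326158e-04  9.42112194e-04 -7.97717569e-01]
 [-1.10459032e-03 -2.88989160e-01  9.57331732e-01 -1.41779967e+02]
 [ 0.00000000e+00  0.00000000e+00  0.00000000e+00  1.00000000e+00]]
```

View pics/top0.png

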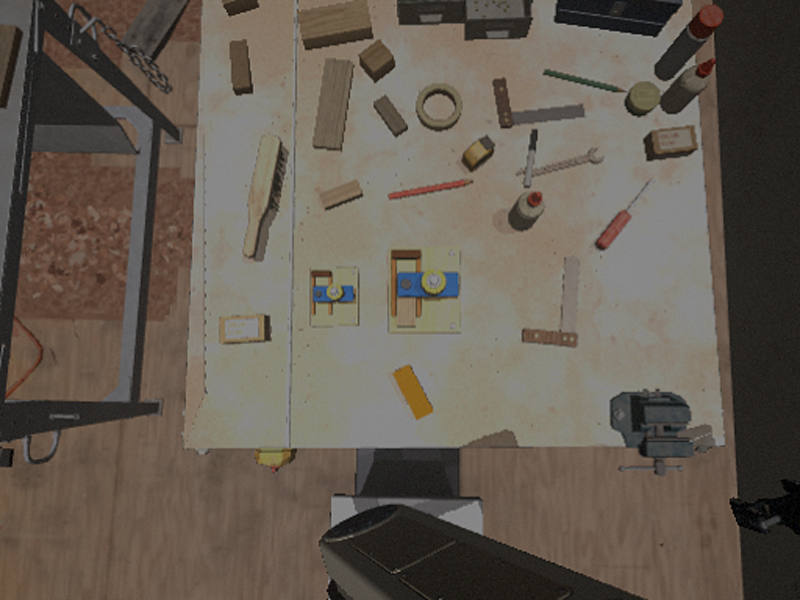

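View pics/scene0.png

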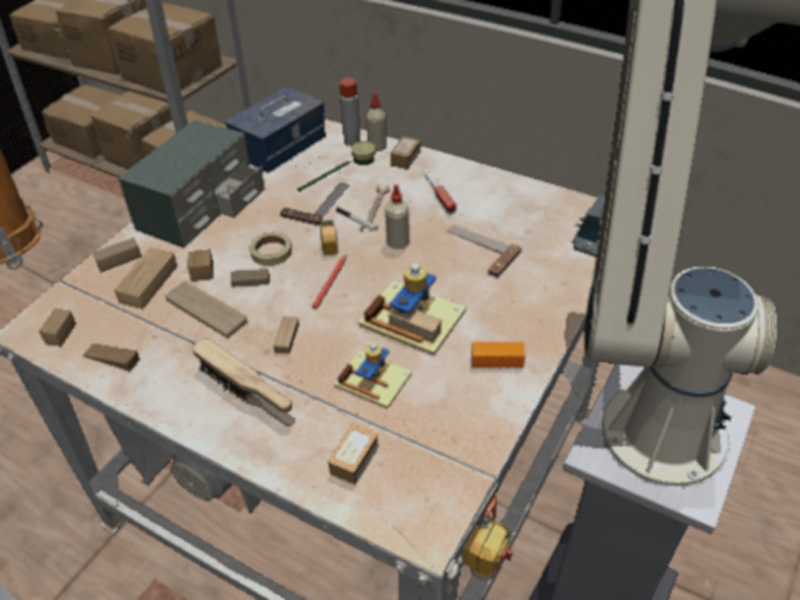

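Top view: the large jig's base spans about (388..461, 250..332) in the 800-wide picture, with the nut at (433,283). The orange block is at (412,391) and the small jig is to the left at (334,297). I'll enlarge the jig.

```bash
cat > h.py <<'E'
import numpy as np,cv2
from rig import *
def undist(f,uv):
    K=f["camera_matrix"];p=(np.array(uv,float)-K[:2,2])/[K[0,0],K[1,1]]
    q=p.copy()
    for _ in range(20): q=p/(1+f["k1"]*(q**2).sum(-1,keepdims=True))
    return q
def ray(f,uv,wrist=None):
    q=undist(f,np.atleast_2d(uv));d=np.c_[q,np.ones(len(q))]
    if "rvec" in f:
        R=cv2.Rodrigues(np.array(f["rvec"],float))[0];return -R.T@np.ravel(f["tvec"]),d@R
    from scipy.spatial.transform import Rotation as Ro
    s=wrist;Rw=Ro.from_euler("xyz",s["tcp_rot"]).as_matrix();T=np.array(f["T_tool_cam"])
    return s["eef_pos"]+Rw@T[:3,3],d@(Rw@T[:3,:3]).T
def atz(f,uv,z,wrist=None):
    o,d=ray(f,uv,wrist);z=np.broadcast_to(z,len(d));return o+d*((z-o[2])/d[:,2])[:,None]
E
python3 - <<'E'
from h import *
f=grab_frame("top");p=f["pixels"][150:222,240:304]
cv2.imwrite("pics/c1.png",cv2.resize(p,None,fx=8,fy=8,interpolation=cv2.INTER_CUBIC))
E
```

```text
(no output)
```

View pics/c1.png

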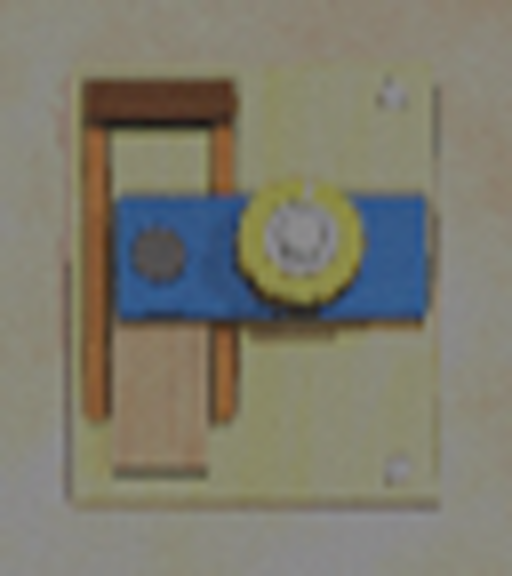

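The crop shows the nut centre at (301,241), base corners at (72,65), (438,65), (438,500) and (70,500), the timber's near top edge at (113..207,468) and the stop's near top edge at (87..235,122). The near end of the timber sticks out past the rails.

```bash
python3 - <<'E'
from h import *
f=grab_frame("top");np.set_printoptions(suppress=True,precision=1)
L=[("nut",301,241,127),("stud top",300,235,145),("TL",72,65,15),("TR",437,65,15),("BR",438,500,15),("BL",70,500,15),("timL",113,466,55),("timR",207,466,55),("stopL",87,122,45),("stopR",235,122,45),("strapTL",118,197,85),("strapBL",118,318,85),("strapTR",425,195,85),("strapBR",425,320,85),("railL",97,420,29),("railR",222,422,29)]
for n,u,v,z in L: print(n,atz(f,[240+(u+.5)/8-.5,150+(v+.5)/8-.5],z)[0])
f=grab_frame("top")
# bystanders: bottle, orange
for n,u,v,z in [("bottle",528,210,80),("cap",534,197,176),("orange",412,391,40),("orange near",425,417,40),("orange far",398,367,40)]: print(n,atz(f,[u*.64,v*.64],z)[0])
E
```

```text
nut [590.9 -46.1 127. ]
stud top [590.2 -45.  145. ]
TL [683.6  48.3  15. ]
TR [ 686.6 -107.9   15. ]
BR [ 500.3 -109.9   15. ]
BL [497.2  44.6  15. ]
timL [508.6  25.9  55. ]
timR [509.4 -12.3  55. ]
stopL [652.7  40.2  45. ]
stopR [653.9 -21.4  45. ]
strapTL [614.1  25.6  85. ]
strapBL [565.3  24.5  85. ]
strapTR [617.3 -97.2  85. ]
strapBR [566.9 -97.7  85. ]
railL [529.8  33.6  29. ]
railR [530.  -18.4  29. ]
bottle [ 751.7 -243.7   80. ]
cap [ 748.5 -234.3  176. ]
orange [372.5  -9.3  40. ]
orange near [320.1 -37.1  40. ]
orange far [421.4  20.9  40. ]
```

The measured sizes agree with those given: base 187x155 mm, jig yaw about +0.018, stud (591,-46), stop face (653.5,9.4), timber near end x≈509, so it needs about 34 mm of travel. First I spin so tool x points back at the robot and shut the fingers.

```bash
python3 -m jog '[{"spin":-0.12,"grip":1},{"spin":-0.12,"grip":1},{"spin":-0.12,"grip":1},{"spin":-0.12,"grip":1},{"spin":-0.12,"grip":1},{"spin":-0.12,"grip":1},{"spin":-0.12,"grip":1},{"spin":-0.12,"grip":1},{"spin":-0.12,"grip":1},{"spin":-0.12,"grip":1},{"spin":-0.12,"grip":1},{"spin":-0.12,"grip":1},{"spin":-0.12,"grip":1},{"spin":-0.12,"grip":1},{"spin":-0.12,"grip":1},{"spin":-0.12,"grip":1},{"spin":-0.12,"grip":1},{"spin":-0.12,"grip":1},{"spin":-0.12,"grip":1},{"spin":-0.12,"grip":1}]' 40
python3 -m jog '[{"spin":-0.12},{"spin":-0.12},{"spin":-0.12},{"spin":-0.03},{}]'
```

```text
schema error: expected keys x, y, z, spin, grip
schema error: expected keys x, y, z, spin, grip
```

```bash
python3 -m jog '[{"x":0,"y":0,"z":0,"spin":-0.12,"grip":1},{"x":0,"y":0,"z":0,"spin":-0.12,"grip":1},{"x":0,"y":0,"z":0,"spin":-0.12,"grip":1},{"x":0,"y":0,"z":0,"spin":-0.12,"grip":1},{"x":0,"y":0,"z":0,"spin":-0.12,"grip":1},{"x":0,"y":0,"z":0,"spin":-0.12,"grip":1},{"x":0,"y":0,"z":0,"spin":-0.12,"grip":1},{"x":0,"y":0,"z":0,"spin":-0.12,"grip":1},{"x":0,"y":0,"z":0,"spin":-0.12,"grip":1},{"x":0,"y":0,"z":0,"spin":-0.12,"grip":1},{"x":0,"y":0,"z":0,"spin":-0.12,"grip":1},{"x":0,"y":0,"z":0,"spin":-0.12,"grip":1},{"x":0,"y":0,"z":0,"spin":-0.12,"grip":1},{"x":0,"y":0,"z":0,"spin":-0.12,"grip":1},{"x":0,"y":0,"z":0,"spin":-0.12,"grip":1},{"x":0,"y":0,"z":0,"spin":-0.12,"grip":1},{"x":0,"y":0,"z":0,"spin":-0.12,"grip":1},{"x":0,"y":0,"z":0,"spin":-0.12,"grip":1},{"x":0,"y":0,"z":0,"spin":-0.12,"grip":1},{"x":0,"y":0,"z":0,"spin":-0.12,"grip":1}]' 40
python3 -m jog '[{"x":0,"y":0,"z":0,"spin":-0.12,"grip":1},{"x":0,"y":0,"z":0,"spin":-0.12,"grip":1},{"x":0,"y":0,"z":0,"spin":-0.12,"grip":1},{"x":0,"y":0,"z":0,"spin":-0.03,"grip":1},{"x":0,"y":0,"z":0,"spin":0,"grip":1}]'
```

```text
clock: 1.97
eef_pos: [224.7, -583.2, 231.2]
tcp_rot: [3.142, -0.0, 2.774]
contact_force: [-0.5, 0.4, -0.6]
opening: -0.0
grasp_force: 0.0
clock: 2.38
eef_pos: [224.7, -583.1, 231.2]
tcp_rot: [3.141, -0.0, -3.124]
contact_force: [0.4, -0.3, 0.3]
opening: -0.001
grasp_force: 0.0
```

```bash
python3 -m jog '[{"x":-1.28,"y":2.97,"z":0.45,"spin":0,"grip":1},{"x":-1.28,"y":2.97,"z":0.45,"spin":0,"grip":1},{"x":-1.28,"y":2.97,"z":0.45,"spin":0,"grip":1},{"x":-1.28,"y":2.97,"z":0.45,"spin":0,"grip":1},{"x":-1.28,"y":2.97,"z":0.45,"spin":0,"grip":1},{"x":-1.28,"y":2.97,"z":0.45,"spin":0,"grip":1},{"x":-1.28,"y":2.97,"z":0.45,"spin":0,"grip":1},{"x":-1.28,"y":2.97,"z":0.45,"spin":0,"grip":1},{"x":-1.28,"y":2.97,"z":0.45,"spin":0,"grip":1},{"x":-1.28,"y":2.97,"z":0.45,"spin":0,"grip":1},{"x":-1.28,"y":2.97,"z":0.45,"spin":0,"grip":1},{"x":-1.28,"y":2.97,"z":0.45,"spin":0,"grip":1},{"x":-1.28,"y":2.97,"z":0.45,"spin":0,"grip":1},{"x":-1.28,"y":2.97,"z":0.45,"spin":0,"grip":1},{"x":-1.28,"y":2.97,"z":0.45,"spin":0,"grip":1},{"x":-1.28,"y":2.97,"z":0.45,"spin":0,"grip":1},{"x":-1.28,"y":2.97,"z":0.45,"spin":0,"grip":1},{"x":-1.28,"y":2.97,"z":0.45,"spin":0,"grip":1},{"x":-1.28,"y":2.97,"z":0.45,"spin":0,"grip":1},{"x":-1.28,"y":2.97,"z":0.45,"spin":0,"grip":1}]'
python3 -m jog '[{"x":0,"y":0,"z":0,"spin":0,"grip":1},{"x":0,"y":0,"z":0,"spin":0,"grip":1}]'
python3 - <<'E'
from h import *
s=sense();print(s["qpos"],s["eef_pos"],s["tcp_rot"])
f=grab_frame("wrist");cv2.imwrite("pics/w1.png",cv2.resize(f["pixels"],(800,600),interpolation=cv2.INTER_CUBIC))
E
```

```text
clock: 4.05
eef_pos: [471.5, 16.5, 141.2]
tcp_rot: [-3.142, 0.0, -3.127]
contact_force: [0.5, -0.5, -0.4]
opening: 0.005
grasp_force: 0.0
clock: 4.22
eef_pos: [471.4, 16.2, 141.1]
tcp_rot: [-3.142, -0.0, -3.124]
contact_force: [0.3, 0.8, 0.3]
opening: 0.0
grasp_force: 0.0
[ 3.11711141e-02  2.32954793e-01  2.03725031e+00 -5.90593711e-05
  8.71674410e-01 -1.55745229e+00] [471.36361211  16.18291944 141.07602266] [-3.14154364e+00 -2.86231094e-04 -3.12372757e+00]
```

View pics/w1.png

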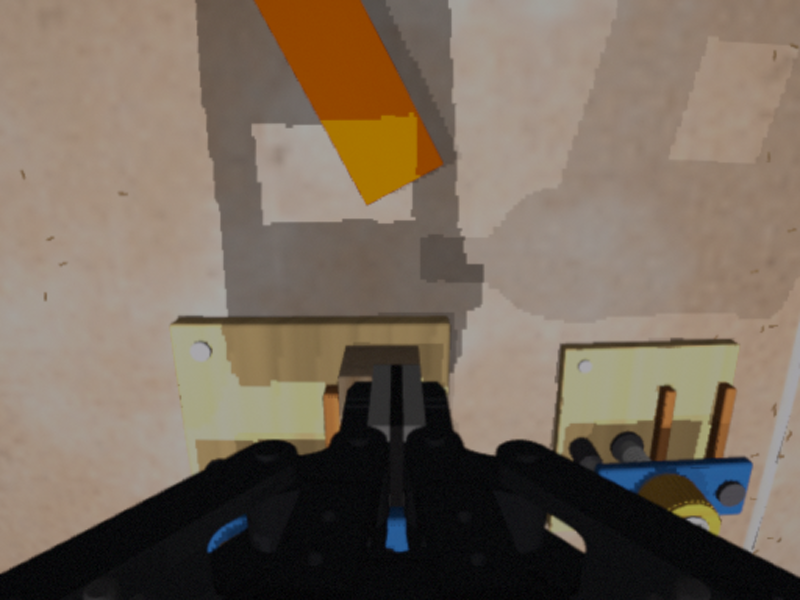

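The wrist view shows the orange block's end at (367,205), well clear behind the tool. The timber's near end runs from (343,347) at the bottom to (340..420,376) on top, right ahead of the fingertips.

```bash
python3 - <<'E'
from h import *
s=sense();f=grab_frame("wrist")
for u,v,z in[(345,347,15),(419,347,15),(339,376,55),(421,376,55),(174,321,15),(448,321,15),(367,205,40)]: print(atz(f,[u*.64,v*.64],z,s)[0].round(1))
E
```

```text
[507.9 -11.8  15. ]
[507.2  28.6  15. ]
[506.1 -10.9  55. ]
[505.4  27.9  55. ]
[ 494.6 -105.3   15. ]
[491.8  43.8  15. ]
[427.3   1.5  40. ]
```

```bash
python3 -m jog '[{"x":0,"y":0,"z":2.5,"spin":0,"grip":1},{"x":0,"y":0,"z":2.5,"spin":0,"grip":1},{"x":0,"y":0,"z":2.5,"spin":0,"grip":1},{"x":0,"y":0,"z":2.8,"spin":0,"grip":1},{"x":-0.5,"y":0,"z":0,"spin":0,"grip":1},{"x":-0.5,"y":0,"z":0,"spin":0,"grip":1},{"x":-0.5,"y":0,"z":0,"spin":0,"grip":1},{"x":-0.3,"y":0,"z":0,"spin":0,"grip":1},{"x":-0.3,"y":0,"z":0,"spin":0,"grip":1},{"x":-0.3,"y":0,"z":0,"spin":0,"grip":1},{"x":-0.3,"y":0,"z":0,"spin":0,"grip":1},{"x":-0.3,"y":0,"z":0,"spin":0,"grip":1}]'
python3 -m jog '[{"x":-0.3,"y":0,"z":0,"spin":0,"grip":1},{"x":-0.3,"y":0,"z":0,"spin":0,"grip":1},{"x":-0.3,"y":0,"z":0,"spin":0,"grip":1},{"x":-0.3,"y":0,"z":0,"spin":0,"grip":1},{"x":-0.3,"y":0,"z":0,"spin":0,"grip":1},{"x":-0.3,"y":0,"z":0,"spin":0,"grip":1}]'
```

```text
clock: 5.32
eef_pos: [501.2, 15.4, 38.7]
tcp_rot: [3.142, 0.0, -3.125]
contact_force: [-1.1, -0.3, 1.0]
opening: 0.001
grasp_force: 0.6
clock: 5.82
eef_pos: [519.3, 15.7, 38.2]
tcp_rot: [-3.142, -0.0, -3.125]
contact_force: [-1.9, -0.7, 0.6]
opening: -0.001
grasp_force: 0.5
```

```bash
for i in 1; do python3 -m jog '[{"x":-0.2,"y":0,"z":0,"spin":0,"grip":1},{"x":-0.2,"y":0,"z":0,"spin":0,"grip":1},{"x":-0.2,"y":0,"z":0,"spin":0,"grip":1}]'; done
python3 -m jog '[{"x":-0.2,"y":0,"z":0,"spin":0,"grip":1}]'
python3 -m jog '[{"x":-0.1,"y":0,"z":0,"spin":0,"grip":1},{"x":0,"y":0,"z":0,"spin":0,"grip":1}]'
python3 -m jog '[{"x":-0.1,"y":0,"z":0,"spin":0,"grip":1},{"x":0,"y":0,"z":0,"spin":0,"grip":1}]'
```

```text
clock: 6.07
eef_pos: [525.1, 15.7, 38.2]
tcp_rot: [-3.142, -0.0, -3.125]
contact_force: [-1.3, 0.5, 0.7]
opening: -0.0
grasp_force: 0.5
clock: 6.15
eef_pos: [527.2, 15.8, 38.2]
tcp_rot: [3.142, -0.0, -3.125]
contact_force: [-0.4, -0.2, 0.4]
opening: -0.001
grasp_force: 0.4
clock: 6.32
eef_pos: [528.4, 15.8, 38.3]
tcp_rot: [3.142, 0.0, -3.125]
contact_force: [0.4, -0.1, 0.4]
opening: 0.002
grasp_force: 0.0
clock: 6.48
eef_pos: [529.2, 15.8, 38.3]
tcp_rot: [-3.142, 0.0, -3.125]
contact_force: [-0.6, -0.5, -0.5]
opening: -0.002
grasp_force: 0.1
```

```bash
for i in 1; do python3 -m jog '[{"x":-0.1,"y":0,"z":0,"spin":0,"grip":1},{"x":-0.1,"y":0,"z":0,"spin":0,"grip":1}]'; done
python3 -m jog '[{"x":-0.1,"y":0,"z":0,"spin":0,"grip":1},{"x":0,"y":0,"z":0,"spin":0,"grip":1}]'
python3 -m jog '[{"x":-0.1,"y":0,"z":0,"spin":0,"grip":1},{"x":0,"y":0,"z":0,"spin":0,"grip":1}]'
```

```text
clock: 6.65
eef_pos: [530.9, 15.8, 38.3]
tcp_rot: [3.142, -0.0, -3.125]
contact_force: [-0.9, 0.1, 0.2]
opening: -0.001
grasp_force: 0.3
clock: 6.82
eef_pos: [532.4, 15.9, 38.3]
tcp_rot: [-3.142, 0.0, -3.125]
contact_force: [0.3, -0.1, 0.5]
opening: -0.004
grasp_force: 0.0
clock: 6.98
eef_pos: [532.9, 15.9, 38.3]
tcp_rot: [-3.142, -0.0, -3.125]
contact_force: [-2.1, -0.2, 1.5]
opening: -0.003
grasp_force: 0.7
```

```bash
python3 -m jog '[{"x":-0.1,"y":0,"z":0,"spin":0,"grip":1},{"x":0,"y":0,"z":0,"spin":0,"grip":1}]' | sed -n '2p;4p'
python3 -m jog '[{"x":-0.1,"y":0,"z":0,"spin":0,"grip":1},{"x":0,"y":0,"z":0,"spin":0,"grip":1}]'| sed -n '2p;4p'
python3 - <<'E'
from h import *
f=grab_frame("top");p=f["pixels"][150:222,240:304]
cv2.imwrite("pics/c2.png",cv2.resize(p,None,fx=8,fy=8,interpolation=cv2.INTER_CUBIC))
E
```

```text
eef_pos: [532.9, 15.8, 38.1]
contact_force: [-4.6, 0.6, 3.5]
eef_pos: [533.0, 15.8, 38.0]
contact_force: [-8.0, -0.5, 5.9]
```

```bash
python3 -m jog '[{"x":0.5,"y":0,"z":0,"spin":0,"grip":1},{"x":0.7,"y":0,"z":0,"spin":0,"grip":1},{"x":0,"y":0,"z":-3.5,"spin":0,"grip":1},{"x":0,"y":0,"z":-4,"spin":0,"grip":1},{"x":0,"y":0,"z":-4,"spin":0,"grip":1},{"x":0,"y":0,"z":-4.1,"spin":0,"grip":1},{"x":0,"y":0,"z":-1.8,"spin":0,"grip":1},{"x":0,"y":0,"z":0,"spin":-0.12,"grip":0},{"x":0,"y":0,"z":0,"spin":-0.12,"grip":0},{"x":0,"y":0,"z":0,"spin":-0.12,"grip":0},{"x":0,"y":0,"z":0,"spin":-0.12,"grip":0},{"x":0,"y":0,"z":0,"spin":-0.12,"grip":0},{"x":0,"y":0,"z":0,"spin":-0.12,"grip":0},{"x":0,"y":0,"z":0,"spin":-0.12,"grip":0},{"x":0,"y":0,"z":0,"spin":-0.12,"grip":0},{"x":0,"y":0,"z":0,"spin":-0.12,"grip":0},{"x":0,"y":0,"z":0,"spin":-0.12,"grip":0},{"x":0,"y":0,"z":0,"spin":-0.05,"grip":0},{"x":0,"y":0,"z":0,"spin":0,"grip":0}]'
python3 - <<'E'
from h import *
s=sense();print(s["qpos"],s["eef_pos"],s["tcp_rot"])
g=grab_frame("wrist");f=grab_frame("top");p=f["pixels"][150:222,240:304]
a=cv2.resize(p,(480,540),interpolation=cv2.INTER_CUBIC);b=cv2.resize(g["pixels"],(320,240))
c=np.zeros((540,800,3),np.uint8);c[:,:480]=a;c[:240,480:]=b
cv2.imwrite("pics/c3.png",c)
cv2.imwrite("pics/w3.png",g["pixels"])
E
```

```text
clock: 8.95
eef_pos: [523.0, 15.7, 212.3]
tcp_rot: [-3.141, 0.0, -1.873]
contact_force: [-0.5, -0.1, -0.5]
opening: 1.003
grasp_force: 0.0
[ 2.71447271e-02  2.15198217e-01  1.86974468e+00 -1.15195718e-05
  1.05584697e+00 -2.81212462e+00] [522.9779148   15.69669629 212.26691383] [-3.14082981e+00  2.50240703e-04 -1.87311386e+00]
```

View pics/c3.png

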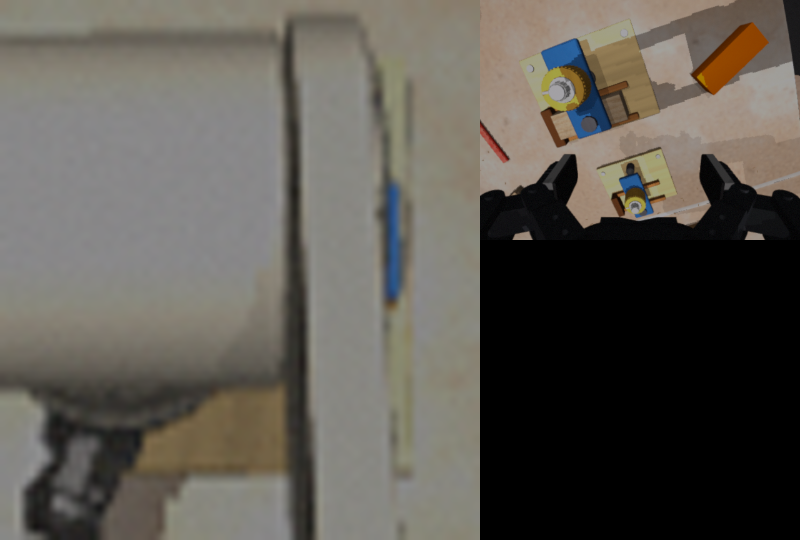

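The wrist view shows the nut at about (565,88) in the composite and the timber in its channel against the dark stop. The arm hides the jig in the top view. I'll enlarge the wrist picture.

```bash
python3 - <<'E'
import cv2
p=cv2.imread("pics/w3.png")[20:245,50:316]
cv2.imwrite("pics/w3c.png",cv2.resize(p,None,fx=2.6,fy=2.6,interpolation=cv2.INTER_CUBIC))
E
```

```text
(no output)
```

View pics/w3c.png

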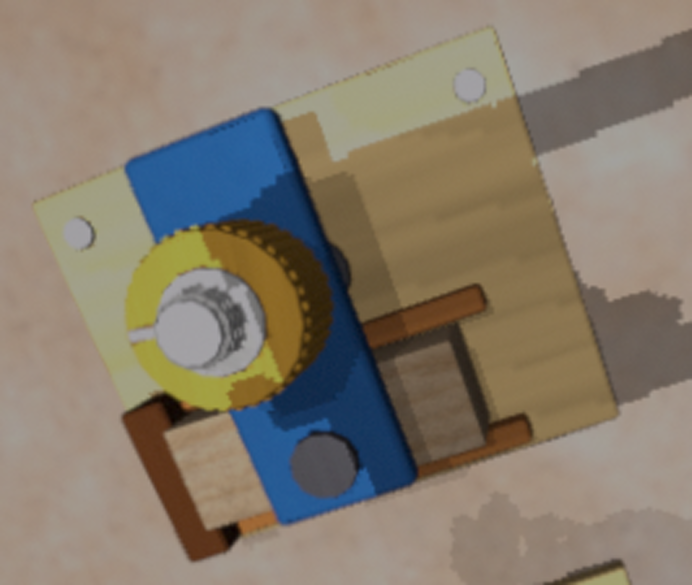

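The timber's far end sits against the stop. The nut's top-face centre is about (217,318), the stud top (190,333), and the timber's near top edge runs (455,325)-(487,445).

```bash
python3 - <<'E'
from h import *
s=sense();f=grab_frame("wrist")
for n,u,v,z in[("nut",217,318,127),("stud",190,333,145),("timN1",455,325,55),("timN2",487,445,55),("stop1",163,430,45),("stop2",205,528,45),("c1",493,27,15),("c2",618,413,15),("c3",35,203,15),("stem",324,465,88)]:
    print(n,atz(f,[50+(u+.5)/2.6-.5,20+(v+.5)/2.6-.5],z,s)[0].round(1))
E
```

```text
nut [588.9 -45.  127. ]
stud [589.6 -44.4 145. ]
timN1 [539.5 -14.6  55. ]
timN2 [542.7  29.5  55. ]
stop1 [657.1  -9.6  45. ]
stop2 [657.8  31.2  45. ]
c1 [ 497.1 -107.4   15. ]
c2 [494.3  43.8  15. ]
c3 [ 683.5 -104.    15. ]
stem [589.9  10.9  88. ]
```

```bash
python3 -m jog '[{"x":1.28,"y":-2.74,"z":0,"spin":0,"grip":0},{"x":1.28,"y":-2.74,"z":0,"spin":0,"grip":0},{"x":1.27,"y":-2.73,"z":0,"spin":0,"grip":0},{"x":0,"y":0,"z":0,"spin":0,"grip":0},{"x":0,"y":0,"z":2.5,"spin":0,"grip":0},{"x":0,"y":0,"z":2.5,"spin":0,"grip":0},{"x":0,"y":0,"z":2.5,"spin":0,"grip":0},{"x":0,"y":0,"z":2.4,"spin":0,"grip":0},{"x":0,"y":0,"z":2,"spin":0,"grip":0},{"x":0,"y":0,"z":0,"spin":0,"grip":0},{"x":0,"y":0,"z":0,"spin":0,"grip":0}]'
python3 - <<'E'
from h import *
s=sense();print(s["qpos"],s["wrist_torque"])
E
```

```text
clock: 10.02
eef_pos: [588.9, -45.2, 92.7]
tcp_rot: [3.139, -0.001, -1.876]
contact_force: [0.8, -0.3, 0.4]
opening: 0.999
grasp_force: 0.0
[-7.91058594e-02  4.64808244e-01  1.81571448e+00  3.51502078e-05
  8.63439106e-01 -2.91529405e+00] [-0.04955131 -0.00704364  0.01696633]
```

```bash
python3 -m jog '[{"x":0,"y":0,"z":0,"spin":0,"grip":1},{"x":0,"y":0,"z":0,"spin":0,"grip":1},{"x":0,"y":0,"z":0,"spin":0,"grip":1},{"x":0,"y":0,"z":0,"spin":0,"grip":1},{"x":0,"y":0,"z":0,"spin":0,"grip":1},{"x":0,"y":0,"z":0,"spin":0,"grip":1},{"x":0,"y":0,"z":0,"spin":0,"grip":1},{"x":0,"y":0,"z":0,"spin":0,"grip":1}]' 40
python3 - <<'E'
from h import *
s=sense();print(s["wrist_torque"])
E
```

```text
clock: 10.68
eef_pos: [591.2, -45.6, 95.0]
tcp_rot: [-3.139, 0.001, -1.876]
contact_force: [-0.7, 0.1, 5.7]
opening: 0.577
grasp_force: 41.0
[-0.00627296  0.03929581 -0.03737838]
```

Gripped: the opening of 49 mm matches the 50 mm sleeve. Now I turn clockwise, following the 14 mm/turn pitch.

```bash
python3 -m jog '[{"x":0,"y":0,"z":-0.1,"spin":0.06,"grip":1},{"x":0,"y":0,"z":0.027,"spin":0.12,"grip":1},{"x":0,"y":0,"z":0.027,"spin":0.12,"grip":1},{"x":0,"y":0,"z":0.027,"spin":0.12,"grip":1},{"x":0,"y":0,"z":0.027,"spin":0.12,"grip":1},{"x":0,"y":0,"z":0.027,"spin":0.12,"grip":1}]'
T='from rig import *
s=sense();print("TQ",s["wrist_torque"].round(3),"q6",s["qpos"][5].round(3))'
python3 -c "$T"
python3 -m jog '[{"x":0,"y":0,"z":0.027,"spin":0.12,"grip":1},{"x":0,"y":0,"z":0.027,"spin":0.12,"grip":1},{"x":0,"y":0,"z":0.027,"spin":0.12,"grip":1},{"x":0,"y":0,"z":0.027,"spin":0.12,"grip":1},{"x":0,"y":0,"z":0.027,"spin":0.12,"grip":1}]'
python3 -c "$T"
```

```text
clock: 11.18
eef_pos: [590.5, -45.1, 93.9]
tcp_rot: [-3.141, 0.001, -2.542]
contact_force: [0.2, 2.6, -0.1]
opening: 0.575
grasp_force: 43.4
TQ [0.472 0.045 0.093] q6 -2.25
clock: 11.6
eef_pos: [590.3, -44.5, 92.5]
tcp_rot: [3.14, 0.001, 3.141]
contact_force: [-1.2, 6.9, 1.0]
opening: 0.572
grasp_force: 43.6
TQ [1.145 0.073 0.062] q6 -1.65
```

```bash

T='from rig import *
s=sense();print("TQ",s["wrist_torque"].round(3),"q6",s["qpos"][5].round(3))'
python3 -m jog '[{"x":0,"y":0.15,"z":0.027,"spin":0.12,"grip":1},{"x":0,"y":0,"z":0.027,"spin":0.12,"grip":1},{"x":0,"y":0,"z":0.027,"spin":0.12,"grip":1}]'
python3 -c "$T"
python3 -m jog '[{"x":0,"y":0,"z":0.027,"spin":0.12,"grip":1},{"x":0,"y":0,"z":0.027,"spin":0.12,"grip":1},{"x":0,"y":0,"z":0.027,"spin":0.12,"grip":1}]'
python3 -c "$T"
```

```text
clock: 11.85
eef_pos: [590.4, -43.9, 91.7]
tcp_rot: [3.141, 0.001, 2.782]
contact_force: [-0.3, 1.5, 1.2]
opening: 0.578
grasp_force: 43.6
TQ [0.227 0.009 0.04 ] q6 -1.288
clock: 12.1
eef_pos: [590.6, -43.5, 90.9]
tcp_rot: [3.14, 0.001, 2.421]
contact_force: [1.2, 3.5, -0.8]
opening: 0.576
grasp_force: 43.6
TQ [ 0.618 -0.197  0.051] q6 -0.928
```

```bash

T='from rig import *
s=sense();print("TQ",s["wrist_torque"].round(3),"q6",s["qpos"][5].round(3),s["contact_force"].round(1),s["eef_pos"].round(1))'
python3 -m jog '[{"x":0.06,"y":0.07,"z":0.027,"spin":0.12,"grip":1},{"x":0,"y":0,"z":0.027,"spin":0.12,"grip":1},{"x":0,"y":0,"z":0.027,"spin":0.12,"grip":1}]' >/dev/null
python3 -c "$T"
python3 -m jog '[{"x":0,"y":0,"z":0.027,"spin":0.12,"grip":1},{"x":0,"y":0,"z":0.027,"spin":0.12,"grip":1}]'>/dev/null
python3 -c "$T"
python3 -m jog '[{"x":0,"y":0,"z":0.027,"spin":0.12,"grip":1},{"x":0,"y":0,"z":0.027,"spin":0.12,"grip":1}]'>/dev/null
python3 -c "$T"
```

```text
TQ [ 0.09  -0.311  0.084] q6 -0.566 [ 2.   0.4 -1.5] [590.9 -43.1  90.2]
TQ [ 0.153 -0.494  0.063] q6 -0.326 [ 2.9  0.8 -1.8] [591.3 -43.   89.7]
TQ [ 0.137 -0.668  0.05 ] q6 -0.086 [ 4.1  0.6 -2.8] [591.5 -43.   89.2]
```

```bash

T='from rig import *
s=sense();print("TQ",s["wrist_torque"].round(3),"q6",s["qpos"][5].round(3),s["contact_force"].round(1),s["eef_pos"].round(1))'
python3 -m jog '[{"x":0,"y":0.12,"z":0.06,"spin":0.12,"grip":1},{"x":0,"y":0,"z":0.027,"spin":0.12,"grip":1}]' >/dev/null
python3 -c "$T"
python3 -m jog '[{"x":0,"y":0,"z":0.027,"spin":0.12,"grip":1},{"x":0,"y":0,"z":0.027,"spin":0.12,"grip":1}]'>/dev/null
python3 -c "$T"
python3 -m jog '[{"x":0,"y":0,"z":0.027,"spin":0.12,"grip":1},{"x":0,"y":0,"z":0.027,"spin":0.12,"grip":1}]'>/dev/null
python3 -c "$T"
python3 -m jog '[{"x":0,"y":0,"z":0.027,"spin":0.12,"grip":1},{"x":0,"y":0,"z":0.027,"spin":0.12,"grip":1}]'>/dev/null
python3 -c "$T"
```

```text
TQ [0.029 0.021 0.055] q6 0.154 [-0.   0.   2.6] [591.9 -43.   88.4]
TQ [-0.039 -0.146 -0.013] q6 0.394 [ 1.6 -0.6  1.9] [592.2 -43.1  88. ]
TQ [-0.217 -0.333  0.081] q6 0.634 [ 1.9 -1.7  1.4] [592.4 -43.2  87.4]
TQ [-0.473 -0.447  0.063] q6 0.874 [ 1.6 -4.1  1. ] [592.6 -43.4  86.9]
```

```bash

T='from rig import *
s=sense();print("TQ",s["wrist_torque"].round(3),"q6",s["qpos"][5].round(3),s["contact_force"].round(1),s["eef_pos"].round(1))'
python3 -m jog '[{"x":-0.06,"y":0.1,"z":0.027,"spin":0.12,"grip":1},{"x":0,"y":0,"z":0.027,"spin":0.12,"grip":1}]' >/dev/null
python3 -c "$T"
python3 -m jog '[{"x":0,"y":0,"z":0.027,"spin":0.12,"grip":1},{"x":0,"y":0,"z":0.027,"spin":0.12,"grip":1}]'>/dev/null
python3 -c "$T"
python3 -m jog '[{"x":0,"y":0,"z":0.027,"spin":0.12,"grip":1},{"x":0,"y":0,"z":0.027,"spin":0.12,"grip":1}]'>/dev/null
python3 -c "$T"
python3 -m jog '[{"x":0,"y":0,"z":0.027,"spin":0.12,"grip":1},{"x":0,"y":0,"z":0.027,"spin":0.12,"grip":1}]'>/dev/null
python3 -c "$T"
```

```text
TQ [ 0.3   -0.242  0.062] q6 1.112 [2.3 1.8 1.9] [592.8 -43.9  86.5]
TQ [-0.007 -0.252  0.132] q6 1.352 [1.8 0.5 2.5] [592.9 -44.2  86.1]
TQ [-0.24  -0.156  0.121] q6 1.592 [ 1.4 -0.8  4.8] [592.9 -44.4  85.7]
TQ [-0.551 -0.074  0.173] q6 1.832 [ 1.  -3.7  5.5] [592.9 -44.7  85.2]
```

Torque is rising from q6≈1.2, so the foot has bitten. I continue in smaller checks towards about 0.35 N m.

```bash

T='from rig import *
s=sense();print("TQ",s["wrist_torque"].round(3),"q6",s["qpos"][5].round(3),s["contact_force"].round(1),s["eef_pos"].round(1))'
python3 -m jog '[{"x":0.03,"y":0.09,"z":0,"spin":0.12,"grip":1},{"x":0,"y":0,"z":0.02,"spin":0.12,"grip":1}]' >/dev/null
python3 -c "$T"
python3 -m jog '[{"x":0,"y":0,"z":0.02,"spin":0.12,"grip":1},{"x":0,"y":0,"z":0.02,"spin":0.12,"grip":1}]'>/dev/null
python3 -c "$T"
python3 -m jog '[{"x":0,"y":0,"z":0.02,"spin":0.12,"grip":1},{"x":0,"y":0,"z":0.02,"spin":0.12,"grip":1}]'>/dev/null
python3 -c "$T"
```

```text
TQ [ 0.042 -0.077  0.286] q6 2.07 [ 1.2 -0.1  4.6] [592.7 -45.1  84.9]
TQ [-0.137  0.095  0.224] q6 2.31 [-0.1 -0.5  5.3] [592.5 -45.3  84.4]
TQ [-0.285  0.239  0.341] q6 2.55 [-0.5 -2.2  6.3] [592.3 -45.5  84. ]
```

```bash

T='from rig import *
s=sense();print("TQ",s["wrist_torque"].round(3),"q6",s["qpos"][5].round(3),s["contact_force"].round(1),s["eef_pos"].round(1))'
python3 -m jog '[{"x":0,"y":0,"z":0,"spin":0.12,"grip":1},{"x":0,"y":0,"z":0,"spin":0.12,"grip":1}]' >/dev/null
python3 -c "$T"
for i in 1; do python3 -m jog '[{"x":0,"y":0,"z":0,"spin":0,"grip":1}]' >/dev/null; python3 -c "$T"; done
python3 -m jog '[{"x":0,"y":0,"z":0,"spin":0,"grip":1}]' >/dev/null; python3 -c "$T"
python3 -m jog '[{"x":0,"y":0,"z":0,"spin":0,"grip":1}]' >/dev/null; python3 -c "$T"
python3 -m jog '[{"x":0,"y":0,"z":0,"spin":0,"grip":1}]' >/dev/null; python3 -c "$T"
```

```text
TQ [-0.374  0.146  0.316] q6 2.79 [-0.4 -2.5  2.5] [591.9 -45.6  83.8]
TQ [-0.454  0.106  0.254] q6 2.79 [ 0.5 -3.   3.7] [591.9 -45.5  83.6]
TQ [-0.488  0.066  0.296] q6 2.78 [-0.3 -2.9  6.9] [592.  -45.5  83.5]
TQ [-0.529  0.18   0.235] q6 2.78 [-0.5 -3.8  7. ] [592.  -45.5  83.5]
TQ [-0.519  0.188  0.22 ] q6 2.78 [-0.4 -3.   7.1] [592.  -45.5  83.5]
```

Clamp force is about 20 N. I'll add 0.16 rad, then release and lift.

```bash

T='from rig import *
s=sense();print("TQ",s["wrist_torque"].round(3),"q6",s["qpos"][5].round(3),s["contact_force"].round(1),s["eef_pos"].round(1))'
python3 -m jog '[{"x":0,"y":0,"z":-0.1,"spin":0.08,"grip":1},{"x":0,"y":0,"z":-0.1,"spin":0.08,"grip":1},{"x":0,"y":0,"z":0,"spin":0,"grip":1}]' >/dev/null; python3 -c "$T"
python3 -m jog '[{"x":0,"y":0,"z":0,"spin":0,"grip":1}]' >/dev/null; python3 -c "$T"
python3 -m jog '[{"x":0,"y":0,"z":0,"spin":0,"grip":0.3},{"x":0,"y":0,"z":0,"spin":0,"grip":0.2},{"x":0,"y":0,"z":0,"spin":0,"grip":0.1},{"x":0,"y":0,"z":0,"spin":0,"grip":0.1},{"x":0,"y":0,"z":0,"spin":0,"grip":0.1},{"x":0,"y":0,"z":0,"spin":0,"grip":0.1}]'
python3 -m jog '[{"x":0,"y":0,"z":-0.5,"spin":0,"grip":0.1},{"x":0,"y":0,"z":-1,"spin":0,"grip":0.1},{"x":0,"y":0,"z":-2,"spin":0,"grip":0.1},{"x":0,"y":0,"z":-3,"spin":0,"grip":0.1},{"x":0,"y":0,"z":-3,"spin":0,"grip":0.1},{"x":0,"y":0,"z":-3,"spin":0,"grip":0.1},{"x":0,"y":0,"z":0,"spin":0,"grip":0.1},{"x":0,"y":0,"z":0,"spin":0,"grip":0.1}]'
python3 - <<'E'
from h import *
s=sense();print(s["qpos"],s["eef_pos"],s["tcp_rot"])
g=grab_frame("wrist")
cv2.imwrite("pics/w4.png",cv2.resize(g["pixels"],(800,600),interpolation=cv2.INTER_CUBIC))
E
```

```text
TQ [-0.62  -0.849  0.275] q6 2.945 [  5.   -3.4 -11.2] [591.6 -45.5  83.7]
TQ [-0.606 -0.878  0.286] q6 2.94 [  4.8  -2.4 -11.3] [591.6 -45.5  83.7]
clock: 15.85
eef_pos: [591.2, -45.1, 84.6]
tcp_rot: [-3.141, 0.0, -1.452]
contact_force: [0.8, 0.6, 0.3]
opening: 0.898
grasp_force: 0.0
clock: 16.52
eef_pos: [592.6, -45.2, 212.4]
tcp_rot: [-3.137, -0.001, -1.452]
contact_force: [-0.2, 0.6, -0.2]
opening: 0.9
grasp_force: 0.0
[-7.87225765e-02  3.21695050e-01  1.72361658e+00  2.14676614e-05
  1.09133456e+00  2.94419935e+00] [592.55005906 -45.23246023 212.37525237] [-3.13673850e+00 -9.51341294e-04 -1.45213777e+00]
```

View pics/w4.png

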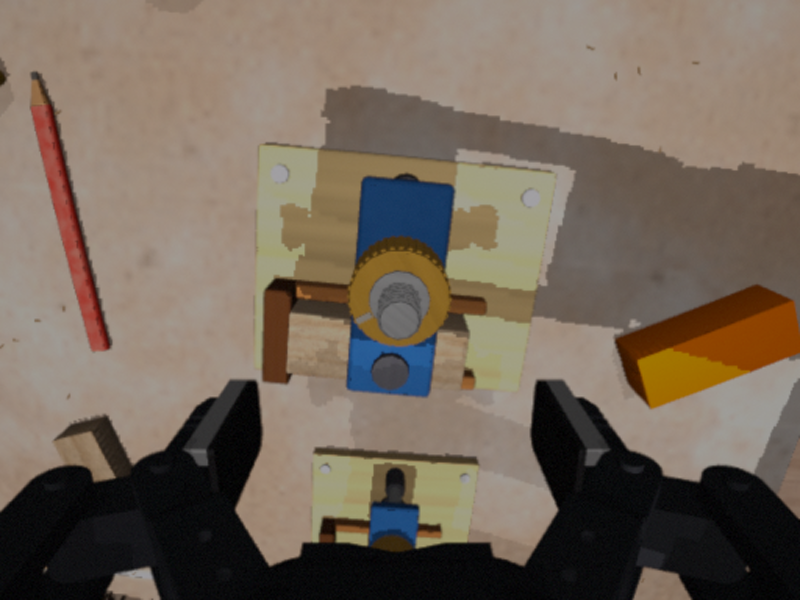

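The tool is clear of the jig. The timber lies between the stop at (290,330) and its near end at (466,345), under the strap. The index mark on the nut is at (365,317). I'll work out the hub turn from the mark as a cross-check.

```bash
python3 - <<'E'
from h import *
s=sense();f=grab_frame("wrist")
def A(P,Q): d=Q-P;return np.arctan2(d[1],d[0]),np.hypot(d[0],d[1])
z=114
c,m=atz(f,np.array([[400,297],[365,317]])*.64,z,s);print(A(c,m),c,m)
s0=dict(eef_pos=np.array([522.978,15.697,212.267]),tcp_rot=np.array([-3.14083,.00025,-1.87311]))
k=lambda u,v:[50+(u+.5)/2.6-.5,20+(v+.5)/2.6-.5]
c0,m0=atz(f,np.array([k(217,318),k(140,335)]),127,s0);print(A(c0,m0))
print("hub turn cw",(A(c0,m0)[0]-A(c,m)[0])%(2*np.pi))
E
```

```text
(np.float64(0.6580467844816327), np.float64(19.443995225019172)) [589.03273284 -45.48826767 114.        ] [604.41659384 -33.59685183 114.        ]
(np.float64(-0.10098397335987057), np.float64(21.699414995813697))
hub turn cw 5.524154549338083
```

The mark gives a hub turn of 5.52 rad. The bite came at about 4.05, so it has had about 1.47 rad since then, roughly 25 N, in line with the torque reading. Handing in.

```bash
python3 -c "
from rig import *
print(sign_off())"
```

```text
the job is handed in; nothing more can be done
None
```

I slid the offcut home against the end stop, tightened the nut about a quarter turn past the bite (an estimated 25 N of clamping force), released it and handed the job in; the hand-in returned no verdict.

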